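# Clear the firebricks off the wedging slab and close its edge

### The arm

A 6-joint arm with a two-finger parallel gripper is mounted at the origin on the work surface. World frame = base frame: x ahead of the robot, y to its left, z up, the work surface at z = 0. Lengths are in m, angles in rad, forces in N, time in s.
With the tool pointing down it reaches from about 0.325 to 0.9 m from the base axis. Payload 3.5 kg.
Tool frame: the origin (TCP) lies at the very end of the fingers, on their centre line; the grasp point (between the pads) lies 19 mm behind it; x points along the fingers, y is the direction in which the jaws open and shut, and the axes are right-handed (so a half turn about x gives the same grasp; the last joint's range is limited). The gripper opens to 85 mm and grips with 20 to 120 N. Pads are 22 mm wide; open, the fingers measure 114 mm over their backs; the gripper's body (76 mm by 85 mm) begins 54 mm behind the grasp point. The pads swing forward as they close: fully open they stand 13 mm farther back than shut.
Start: joints at [1.135, 0.276, -0.026, 1.268, 0, 1.467], TCP at [0.204, 0.591, 0.231] pointing down, gripper open.
Joint ranges: [-3.12, 3.12], [-0.85, 1.88], [-1.08, 1.24], [-1.95, 2.15], [-1.57, 1.53], [-3.14, 3.14]. Speed limits (rad/s): [2.57, 2.57, 3.14, 3.14, 3.14, 3.14].

### API

Orientations are given as a unit quaternion [x, y, z, w].
In Python, from plant import bot, vision gives the robot as it stands. Calls block until the motion is done:
- bot.move_ptp(position, orientation): joint-space move of the TCP to a pose.
- bot.move_linear(position, rotation=None, feed=0.15, max_force=None): straight line of the TCP; rotation=None keeps the orientation; feed is the mean speed in m/s. With max_force (N) it stops when the force on the tool has changed by that much, and returns True; else False.
- bot.set_joints(angles): joint-space move.
- bot.command_gripper(opening, effort=None): opening from 0.0 (shut) to 1.0 (fully open); effort is the grip in N (None keeps the last); returns when the fingers have stopped.
- bot.hold(seconds).
- bot.solve_ik(position, orientation): joint angles nearest the present ones, or None.
- vision.snapshot(name): name is "scene" or "top" or "wrist"; returns a dict with "frame" (480x640x3 uint8, blue, green, red), "camera_matrix" (3x3 intrinsics, pixels), "extrinsics" (4x4, takes a point from world to camera coordinates); the wrist camera has in their place "T_tool_cam" (4x4, takes a point from camera to tool coordinates, whose origin is the TCP and whose axes are the tool frame's). Camera axes: x right, y down, z forward; pixel columns grow to the right and rows downward; lengths in m; the calibration is good to about 2 mm. A picture is of the moment at which its call begins: read the wrist's pose just before it. There is no depth.
A pose or a line that the arm cannot do raises bot.PlanningError and nothing moves.
- bot.hand_in(): hands the job in, once; it reports no verdict.
Readings, each from a call of its own:
- bot.get_clock(): time.
- bot.get_joints(): joint angles.
- bot.get_joint_velocities(): joint speeds.
- bot.get_joint_efforts(): joint torques, N m.
- bot.get_tcp_pos(): TCP position.
- bot.get_ee_rot(): TCP orientation.
- bot.get_contact_force(): force on the tool from outside, world axes, zero at the start.
- bot.get_wrist_torque(): the same for the moment, N m.
- bot.get_gripper_width(): opening from 0.0 (shut) to 1.0 (fully open).
Only numpy, scipy, OpenCV 4.12 (cv2) and the standard library are available. Lean on these libraries where they do the work, as an engineer would, in place of code of your own. Each camera call takes 0.05 s, during which the arm holds its last target. There are 200 camera calls.

### The job

Clear the potter's raised plaster slab: the two firebricks on it are too heavy to lift, so slide them along the slab and tip them over its grooved edge into the grey crate. Then take the thin plywood board from its leaning rest, set its foot in the groove at about the middle of that edge, straighten it upright and let go, so that it stands fully down in the groove. Leave the small cup on the slab and the tumbler beside the crate standing where they are.

Things in the scene. Friction and masses are not known exactly. Their poses are not given: they have to be found in the camera images.
- slab: Fixed raised slab of white plaster on a wooden base, 340 (x) by 310 (y) mm; origin at its foot, flat top 120 mm above it. The plaster spans x -170 to 170, y -136 to 150 mm. At its -y edge runs an open groove (slot_mid), then a wooden rail 10 mm thick (y -160 to -150), top 3 mm lower than the plaster; the crate is beyond. A small cup stands near the middle of the +y edge.
- slot_mid (a point): Middle of the mouth of the groove, level with the plaster top; axes as the slab's. The groove runs the whole 340 mm along x, open at both ends, is 14 mm wide in y and 25 mm deep.
- crate: Open grey plastic crate against the slab's -y edge, fixed, 380 mm (x) by 230 mm (y), 112 mm high, walls and floor 7 mm; its origin is the centre of its underside and its axes are the slab's. Its rim is 5 mm below the top of the slab's rail.
- square_brick_mid (a point): Centre of the square firebrick: 100 mm (x) by 100 mm (y) by 64 mm high, about 1.9 kg, standing loose on the slab; z up. It may be turned up to 0.25 rad from the slab's axes.
- stepped_brick_mid (a point): Centre (half-way up its 70 mm) of the stepped firebrick: foot 120 (x) by 95 (y) by 40 mm high, on its middle a step 60 (x) by 95 (y) by 30 mm; about 1.9 kg, loose on the slab, turned up to 0.25 rad; z up. The bricks stand side by side about 175 mm apart along the slab's x; which is nearer the robot varies. Both are too wide to grip.
- board_mid (a point): Centre of the loose plywood board, 180 mm long (x), 10 mm thick (y), 100 mm high (z, foot to top), 0.13 kg. At the start it leans in the rest, its top 20 degrees off vertical towards its +y, away from the slab. Only the rest's two ribs touch its back, 65 mm either side of the middle, up to 64 mm from its foot; its middle is free on both sides above 20 mm.
- rest: Fixed dark wooden rest that holds the leaning board, 170 mm (x) by 100 mm (y), 10 mm thick floor with a lip 10 mm higher at the board's front (-y) foot and two leaning ribs behind; origin on the bench under the board's foot, x along the board.
- cup: Small buff cup on the slab, between the two bricks' lanes near its +y edge, 48 mm wide, 55 mm high. Bystander: leave it alone. Origin at the centre of its underside.
- tumbler: Dark clay tumbler on the bench beyond the crate, 72 mm wide, 100 mm high. Bystander: leave it alone. Origin at the centre of its underside.

How it is judged:
By the outcome, as a careful person would: the job done as asked, in the order asked, and still so for the second after the job is handed in, with the robot touching nothing.
It also fails if it takes over 58 s, if anything falls off the work surface, if the arm or the gripper's body presses on something with over 40 N, if the wrist force passes 120 N, or if a joint passes its speed limit or range.

## Working session

There is one attempt and no reset: what is moved stays moved. The work goes in short steps, each a Python script; the robot and the scene stay as the last script left them, time stands still between calls to the robot, and variables do not carry over. Pictures are saved under pics/ and viewed, about 8 in all and at most 12, crops included, and the job is handed in when it is done.

```bash
ls; mkdir -p pics
python3 - <<'E'
from plant import bot, vision
import cv2,numpy as np
np.set_printoptions(precision=4,suppress=True)
print(bot.get_clock(),bot.get_tcp_pos(),bot.get_ee_rot(),bot.get_gripper_width())
for n in("scene","top"):
    s=vision.snapshot(n);cv2.imwrite(f"pics/{n}0.png",s["frame"]);np.savez(f"{n}0.npz",K=s["camera_matrix"],E=s["extrinsics"],f=s["frame"]);print(s["camera_matrix"],s["extrinsics"])
E
```

```text
pics
0.0 [0.2039 0.59   0.2301] [ 0.1163  0.6976 -0.1179  0.6971] 0.9991260882770233
[[572.4941   0.     311.2975]
 [  0.     572.4941 235.4823]
 [  0.       0.       1.    ]] [[ 0.4316  0.902   0.0095 -0.2421]
 [ 0.6622 -0.3096 -0.6824 -0.3081]
 [-0.6126  0.3008 -0.7309  1.7579]
 [ 0.      0.      0.      1.    ]]
[[471.0645   0.     323.6226]
 [  0.     471.0645 241.4077]
 [  0.       0.       1.    ]] [[-0.0237 -0.9993 -0.029   0.0222]
 [-0.9973  0.0256 -0.069   0.5535]
 [ 0.0697  0.0273 -0.9972  1.0239]
 [ 0.      0.      0.      1.    ]]
```

View pics/scene0.png

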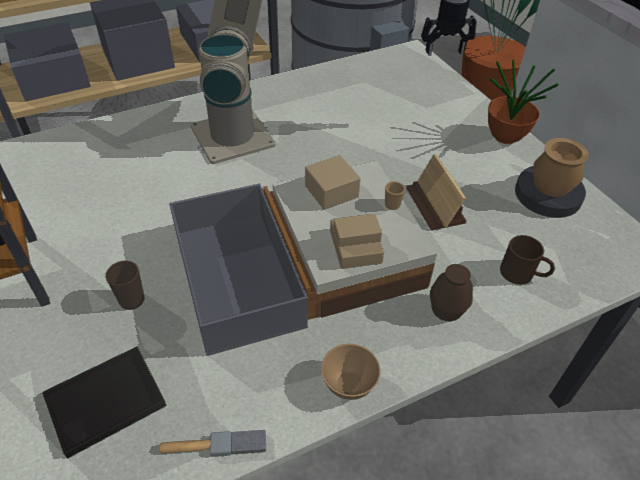

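View pics/top0.png

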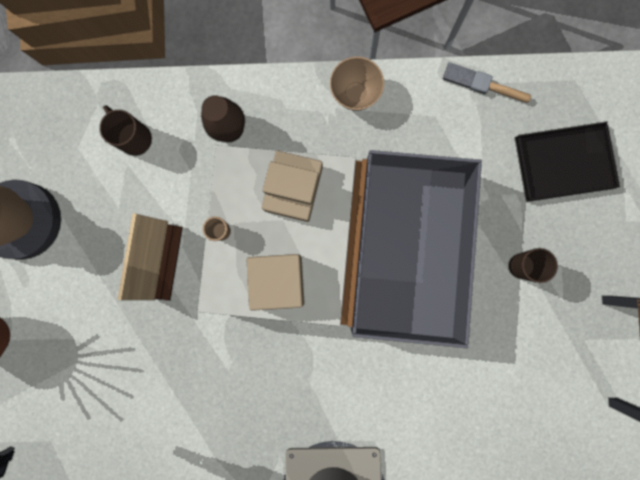

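The scene shows the square brick (about 332,180) nearer the robot, the stepped brick (358,240) farther out, the cup at (394,195), and the board in its rest at (438,192). In the top view these are: square (275,282), stepped (292,185), cup (216,229), board (150,257), crate centre (418,248), tumbler (535,265). I'll enlarge the top view to read corners.

Run:
```python
import cv2,numpy as np
f=np.load("top0.npz")["f"][135:355,110:376]
cv2.imwrite("pics/topc.png",cv2.resize(f,None,fx=3,fy=2.7,interpolation=cv2.INTER_CUBIC)[:600,:800])
```

```text
(no output)
```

View pics/topc.png

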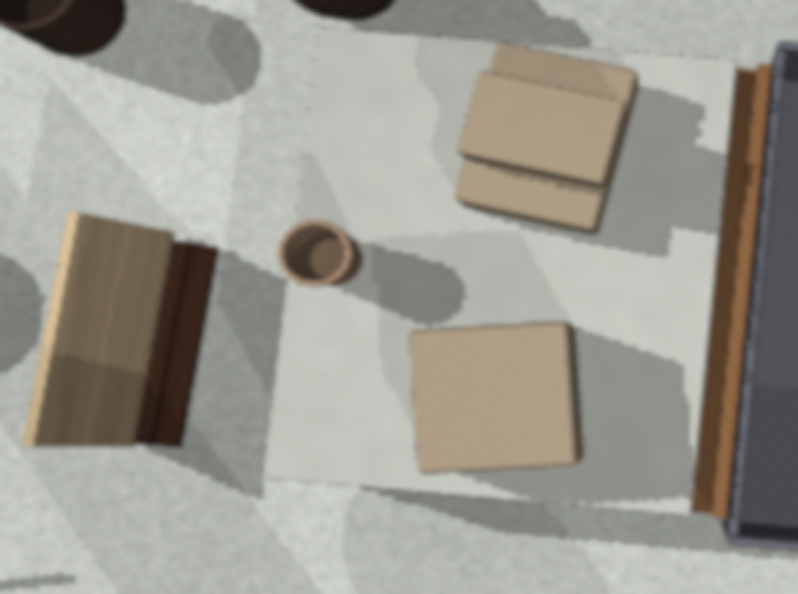

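```bash
cat > h.py <<'E'
import numpy as np
from scipy.spatial.transform import Rotation as R
from scipy.optimize import least_squares
np.set_printoptions(precision=4,suppress=True)
def load(n):
    d=np.load(n+".npz");return d["K"],d["E"]
def proj(P,K,E):
    c=np.atleast_2d(P)@E[:3,:3].T+E[:3,3];p=c@K.T;return p[:,:2]/p[:,2:]
def unproj(uv,z,K,E):
    uv=np.atleast_2d(uv);d=np.c_[uv,np.ones(len(uv))]@np.linalg.inv(K).T@E[:3,:3]
    o=-E[:3,:3].T@E[:3,3];return o+d*((z-o[2])/d[:,2])[:,None]
def crop(c): c=np.atleast_2d(c).astype(float);return np.c_[110+(c[:,0]+.5)/3-.5,135+(c[:,1]+.5)/2.7-.5]
def T(x,y,yaw,pts):
    return np.asarray(pts)@R.from_euler('z',yaw).as_matrix().T+[x,y,0]
def fit(uv,pts,K,E,g):
    r=least_squares(lambda q:(proj(T(*q,pts),K,E)-uv).ravel(),g);return r.x,r.fun.reshape(-1,2)
E
python3 - <<'E'
from h import *
K,E=load("top0")
g=[.55,.1,-.1]
sl=[(.17,.15,.12),(.17,-.136,.12),(-.17,-.136,.12),(-.17,.15,.12)]
s,r=fit(crop([(318,28),(738,62),(692,512),(264,480)]),sl,K,E,g);print("slab",s,r)
a=.05;z=.184
q,r=fit(crop([(411,331),(568,323),(577,463),(421,471)]),[(a,a,z),(a,-a,z),(-a,-a,z),(-a,a,z)],K,E,g);print("sq",q,r)
b=.0475
t,r=fit(crop([(497,43),(637,71),(598,230),(458,202)]),[(.06,b,.16),(.06,-b,.16),(-.06,-b,.16),(-.06,b,.16)],K,E,g);print("st",t,r)
t2,r=fit(crop([(484,72),(633,100),(604,186),(461,153)]),[(.03,b,.19),(.03,-b,.19),(-.03,-b,.19),(-.03,b,.19)],K,E,g);print("st2",t2,r)
S,C=np.sin(np.radians(20)),np.cos(np.radians(20))
def bp(x,y,h): return (x,y*C+(h)*S,.0587+h*C-y*S)
# front-top edge (between light strip and front face), back-top edge
d,r=fit(crop([(81,214),(40,445),(69,211),(26,445)]),[bp(.09,-.005,.05),bp(-.09,-.005,.05),bp(.09,.005,.05),bp(-.09,.005,.05)],K,E,g);print("board",d,r)
print("cup",unproj(crop([(318,252)]),.175,K,E))
print("tumbler",unproj([(540,262)],.1,K,E))
# relative to slab
for n,v in(("sq",q),("st",t),("board",d)):
    print(n,(v[:2]-s[:2])@R.from_euler('z',s[2]).as_matrix()[:2,:2],v[2]-s[2])
Kc,Ec=load("scene0")
print("scene slab",proj(T(*s,sl),Kc,Ec).round(1).tolist())
print("scene board top ends",proj(T(*d,[bp(.09,-.005,.05),bp(-.09,-.005,.05)]),Kc,Ec))
E
```

```text
slab [ 0.5637  0.092  -0.1146] [[ 0.0569  0.0314]
 [-0.2837 -1.0489]
 [ 0.1926  1.3525]
 [ 0.02   -0.3859]]
sq [0.4699 0.0973 0.039 ] [[-0.3885 -0.7912]
 [ 0.5766 -1.2464]
 [ 0.7686  0.8322]
 [-0.97    1.1636]]
st [ 0.6549  0.063  -0.2404] [[-0.1858 -0.3702]
 [ 0.7604 -0.7346]
 [ 0.3437  0.5326]
 [-0.9263  0.5458]]
st2 [ 0.6551  0.0614 -0.2684] [[-0.0473 -0.6418]
 [-0.7313  0.7677]
 [ 1.1253 -0.188 ]
 [-0.3528  0.0574]]
board [ 0.5252  0.3919 -0.1581] [[-0.0818 -0.7867]
 [-0.5271  0.7688]
 [ 0.1883 -0.0508]
 [ 0.4198  0.0481]]
cup [[0.5738 0.2088 0.175 ]]
tumbler [[ 0.4956 -0.4278  0.1   ]]
sq [-0.0939 -0.0054] 0.15359549759315838
st [ 0.0938 -0.0184] -0.12581826724218736
board [-0.0726  0.2936] -0.04352870541108356
scene slab [[437.9, 252.5], [317.0, 284.7], [271.8, 182.9], [377.0, 159.8]]
scene board top ends [[463.1916 197.4561]
 [432.5325 153.2471]]
```

Run:
```python
import cv2,numpy as np
f=np.load("scene0.npz")["f"][140:320,250:480]
cv2.imwrite("pics/scc.png",cv2.resize(f,None,fx=3.3,fy=3.3,interpolation=cv2.INTER_CUBIC))
```

```text
(no output)
```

View pics/scc.png

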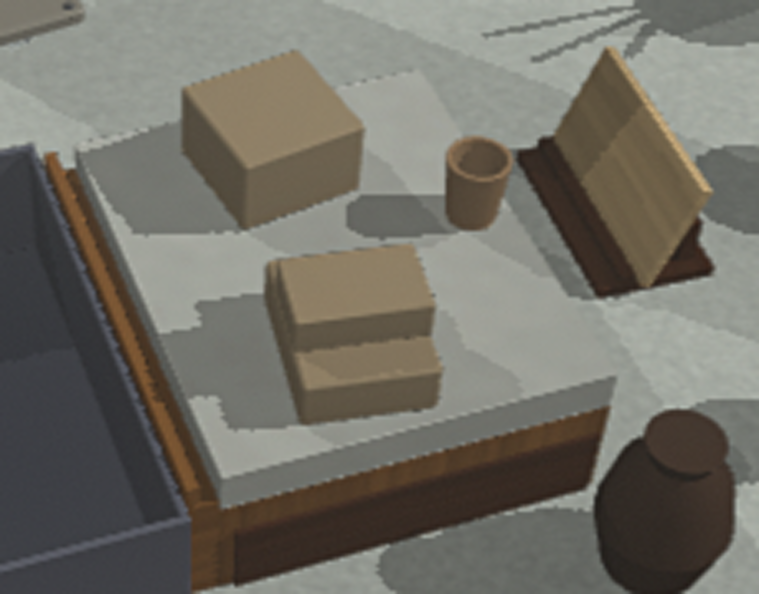

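The crop shows the slab corners at full-frame (436.4,254.5), (317.3,284.8), (273,185.5) and (376.7,161.2), and the board's top corners at (465.8,197) and (434.2,154.2). All lie within about 2 px of my top-camera fit, so I'll fit both cameras jointly, then push the bricks.

```bash
cat >> h.py <<'E'
def joint(uvs,pts,cams,g):
    f=lambda q:np.concatenate([(proj(T(*q,p),*c)-u).ravel() for u,p,c in zip(uvs,pts,cams)])
    r=least_squares(f,g,loss='soft_l1');return r.x,f(r.x)
def W(s,p): return T(*s,[p])[0]            # slab -> world
def down(yaw,tilt=0):  # tool y along direction yaw; x down
    y=np.array([np.cos(yaw),np.sin(yaw),0]);x=np.array([0,0,-1.]);m=np.c_[x,y,np.cross(x,y)]
    return R.from_matrix(m)
E
cat > slab.py <<'E'
from h import *
sl=[(.17,.15,.12),(.17,-.136,.12),(-.17,-.136,.12),(-.17,.15,.12)]
c=[load("top0"),load("scene0")]
sc=np.array([(436.4,254.5),(317.3,284.8),(273,185.5),(376.7,161.2)])-.35
s,res=joint([crop([(318,28),(738,62),(692,512),(264,480)]),sc],[sl,sl],c,[.56,.09,-.11])
E
cat > push.py <<'E'
from slab import *
from plant import bot
def go():
    bot.command_gripper(0.6,40)
    for n,xs,ys in(("sq",-.094,.080),("st",.094,.065)):
        qs=[down(s[2]).as_quat(),down(s[2]+np.pi).as_quat()]
        a=W(s,(xs,ys,.26))
        c=[(abs(np.array(j)-np.array(bot.get_joints())).max(),i) for i,q in enumerate(qs) if (j:=bot.solve_ik(a,q)) is not None]
        print(n,c);q=qs[min(c)[1]]
        bot.move_ptp(a,q)
        print("down stop",bot.move_linear(W(s,(xs,ys,.139)),feed=.15,max_force=12),bot.get_tcp_pos())
        print("push stop",bot.move_linear(W(s,(xs,-.178,.139)),feed=.1,max_force=45),bot.get_tcp_pos(),bot.get_contact_force(),bot.get_clock())
        bot.move_linear(W(s,(xs,-.16,.26)),feed=.2)
E
python3 - <<'E'
from push import *
print(s,res.reshape(-1,2))
print(bot.get_joints(),bot.get_ee_rot())
go()
from plant import vision
import cv2
f=vision.snapshot("scene");cv2.imwrite("pics/s1.png",f["frame"]);t=vision.snapshot("top")["frame"]
cv2.imwrite("pics/s1.png",np.hstack([cv2.resize(f["frame"][120:360,150:480],(412,300)),cv2.resize(t[130:360,110:500],(388,300))]))
E
```

```text
[ 0.564   0.0915 -0.1156] [[ 0.3632 -0.1831]
 [ 0.0122 -1.1328]
 [ 0.3312  1.2519]
 [ 0.173  -0.6232]
 [ 1.7089 -1.4754]
 [-0.1643  0.3888]
 [-0.8848 -2.2099]
 [ 0.6659 -0.9257]]
[ 1.1346  0.2771 -0.0277  1.268   0.      1.4674] [ 0.1165  0.6975 -0.1178  0.6971]
sq [(np.float64(0.898498632462442), 0), (np.float64(2.6865065992632458), 1)]
down stop False [0.4807 0.1822 0.1398]
push stop False [ 0.4502 -0.0742  0.139 ] [ 0.6873 -1.6175 -0.1544] 6.025
st [(np.float64(0.482561333144785), 0), (np.float64(2.754868572407241), 1)]
down stop False [0.6658 0.1451 0.1404]
push stop False [ 0.6369 -0.0958  0.139 ] [-0.5256  0.248   0.2919] 11.45
```

View pics/s1.png

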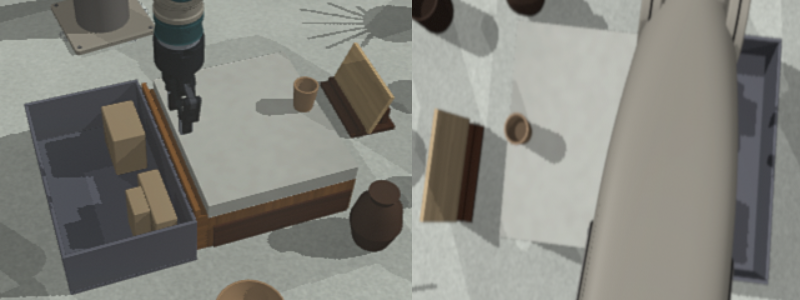

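Left half: both bricks lie in the crate, square at (125,137), stepped at (150,205), and the cup at (306,93) is untouched. Next, wrist-camera views over the groove and over the board for the fine fit.

Run:
```python
from slab import *
from plant import bot,vision
import cv2
def snap(n):
    bot.hold(.2)
    p,q=np.array(bot.get_tcp_pos()),bot.get_ee_rot();v=vision.snapshot("wrist")
    M=np.eye(4);M[:3,:3]=R.from_quat(q).as_matrix();M[:3,3]=p
    np.savez(n,K=v["camera_matrix"],E=np.linalg.inv(M@v["T_tool_cam"]),f=v["frame"]);cv2.imwrite(f"pics/{n}.png",v["frame"]);return v["T_tool_cam"]
q=down(s[2]).as_quat()
bot.move_ptp(W(s,(0,-.143,.32)),q);print(snap("w1"))
for z,n in((.12,"w1"),):
    K,E=load(n)
    print("pred plaster edge",proj([W(s,(x,-.136,.12)) for x in(-.17,-.1,0,.1,.17)],K,E).round(0).tolist())
bot.move_ptp([.522,.38,.3],down(-.158).as_quat());snap("w2");print(bot.get_clock(),bot.get_joints())
a=cv2.imread("pics/w1.png");b=cv2.imread("pics/w2.png")
```

```text
[[ 0.0008 -0.2808  0.9598 -0.1412]
 [ 1.     -0.0007 -0.001   0.0007]
 [ 0.001   0.9598  0.2808 -0.0724]
 [ 0.      0.      0.      1.    ]]
pred plaster edge [[122.0, 201.0], [201.0, 201.0], [315.0, 201.0], [429.0, 201.0], [508.0, 201.0]]
14.925 [ 0.5277  0.2884  0.1328  1.415  -0.0001  2.258 ]
```

View pics/w1.png

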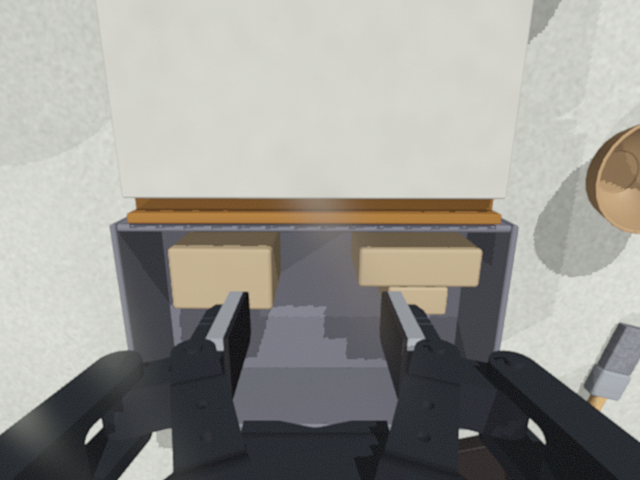

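View pics/w2.png

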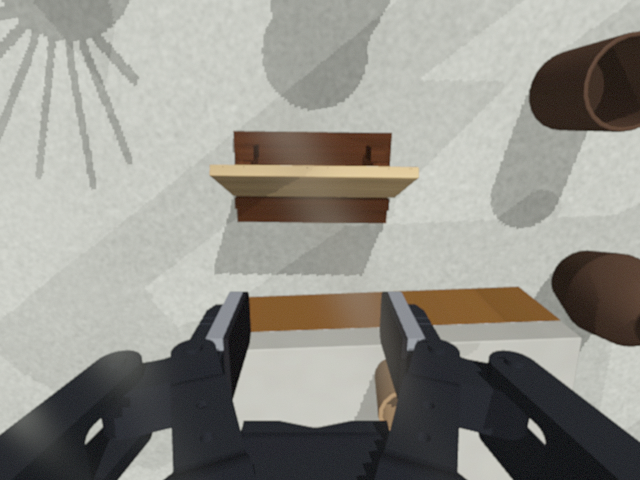

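w1 shows the plaster edge at row about 198, cols 122–505, and the rail at rows 211–222. w2 shows the board's top strip from (210,166) to (418,169), with its front edge at about row 177. I'll take subpixel edge rows by code and refit.

Run:
```python
from slab import *
import cv2
d=np.load("w1.npz");f=d["f"].astype(float);K,E=d["K"],d["E"]
for c in(150,200,250,300,350,400,450,480):
    print(c,f[190:236,c-2:c+3].mean(1)[:,0].round(0).astype(int).tolist() if c in(200,450) else "", end=" ")
    p=f[:,c-3:c+4,0].mean(1);g=np.diff(p)
    w=np.arange(190,206);k=g[w];k=np.where(k<0,-k,0)*(abs(k)>8);r=(w*k).sum()/k.sum()+.5
    print("plaster row",r.round(2),unproj([(c,r)],.12,K,E)[0], "slab y",((unproj([(c,r)],.12,K,E)[0][:2]-s[:2])@[-np.sin(s[2]),np.cos(s[2])]).round(4))
r=proj([W(s,(0,y,z)) for y,z in((-.136,.12),(-.15,.117),(-.16,.117))],K,E);print(r)
b=np.load("w2.npz")["f"][155:205,200:430];
S,C=np.sin(np.radians(20)),np.cos(np.radians(20))
bp=lambda x,y,h:(x,y*C+h*S,.0587+h*C-y*S)
P=[bp(.09,-.005,.05),bp(-.09,-.005,.05),bp(.09,.005,.05),bp(-.09,.005,.05)]
u1=crop([(81,214),(40,445),(69,211),(26,445)])
u2=np.array([(415,178),(214,176.5),(418,169),(210,166)])
for a in(([u2],[P],[load("w2")]),([u1,u2],[P,P],[load("top0"),load("w2")])):
    v,r=joint(*a,[.525,.39,-.158]);print("board",v,r.round(1))
cv2.imwrite("pics/w2c.png",cv2.resize(b,None,fx=3.4,fy=3.4,interpolation=cv2.INTER_CUBIC))
```

```text
150  plaster row 197.47 [ 0.4047 -0.0239  0.12  ] slab y -0.133
200 [204, 204, 204, 205, 206, 205, 194, 159, 100, 50, 39, 41, 42, 42, 42, 42, 43, 41, 39, 33, 36, 47, 55, 62, 68, 69, 69, 68, 67, 65, 66, 64, 56, 59, 77, 95, 111, 136, 147, 142, 122, 88, 69, 69, 71, 71] plaster row 197.58 [ 0.4484 -0.0291  0.12  ] slab y -0.1332
250  plaster row 197.84 [ 0.492  -0.0345  0.12  ] slab y -0.1334
300  plaster row 197.68 [ 0.5357 -0.0394  0.12  ] slab y -0.1333
350  plaster row 197.97 [ 0.5793 -0.0448  0.12  ] slab y -0.1336
400  plaster row 198.12 [ 0.6228 -0.05    0.12  ] slab y -0.1338
450 [203, 203, 203, 204, 204, 205, 206, 189, 140, 73, 37, 37, 37, 41, 40, 39, 41, 39, 37, 35, 33, 37, 47, 56, 62, 67, 65, 65, 66, 63, 64, 64, 61, 56, 66, 85, 105, 131, 144, 142, 129, 106, 83, 72, 71, 71] plaster row 198.23 [ 0.6664 -0.0552  0.12  ] slab y -0.1339
480  plaster row 198.28 [ 0.6925 -0.0583  0.12  ] slab y -0.134
[[314.875  200.6724]
 [314.9067 215.4285]
 [314.9209 226.2164]]
board [ 0.5245  0.394  -0.1724] [ 4.5  1.6 -5.7  0.6  1.4 -1.  -1.4 -0.5]
board [ 0.5248  0.3936 -0.1716] [-0.3 -0.6 -1.9  0.8 -0.   0.1 -1.  -0.   4.9  1.9 -5.3  1.1  1.8 -0.7
 -0.9 -0. ]
```

View pics/w2c.png

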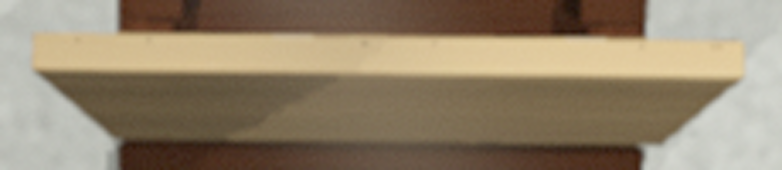

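The crop shows the board's top corners at full-frame (209.4,164.7), (418.5,167.1), (209.7,175.9) and (418.5,177.6). The wrist camera reads both the groove and the board about 2 mm further +y than the top camera, so it's a consistent bias. I'll use in-between values and confirm by picture and touch. Now the grasp.

```bash
cat > place.py <<'E'
from slab import *
from plant import bot,vision
S,C=np.sin(np.radians(20)),np.cos(np.radians(20))
G=np.array([s[0],s[1],-.1185])   # slab frame, yaw refined by wrist view
def gp(ys,z,xs=0): # rotate about slab middle of edge: use edge mid from s
    e=W(s,(0,ys,0));u=np.array([np.cos(G[2]),np.sin(G[2]),0]);return e+xs*u+[0,0,z]
def tool(yaw,tilt,sg):
    Rb=(R.from_euler('z',yaw)*R.from_euler('x',-tilt)).as_matrix()
    x=-Rb[:,2];y=sg*Rb[:,1];return R.from_matrix(np.c_[x,y,np.cross(x,y)]).as_quat()
def snap(n):
    bot.hold(.2);import cv2
    p,q=np.array(bot.get_tcp_pos()),bot.get_ee_rot();v=vision.snapshot("wrist")
    M=np.eye(4);M[:3,:3]=R.from_quat(q).as_matrix();M[:3,3]=p
    np.savez(n,K=v["camera_matrix"],E=np.linalg.inv(M@v["T_tool_cam"]),f=v["frame"]);cv2.imwrite(f"pics/{n}.png",v["frame"])
E
python3 - <<'E'
from place import *
bp=lambda x,y,h:(x,y*C+h*S,.0587+h*C-y*S)
P=[bp(.09,-.005,.05),bp(-.09,-.005,.05),bp(.09,.005,.05),bp(-.09,.005,.05)]
u1=crop([(81,214),(40,445),(69,211),(26,445)])
u2=np.array([(418.5,177.6),(209.7,175.9),(418.5,167.1),(209.4,164.7)])
v,r=joint([u2],[P],[load("w2")],[.525,.39,-.158]);print("w2",v,r.round(1))
v,r=joint([u1,u2],[P,P],[load("top0"),load("w2")],[.525,.39,-.158]);print("both",v,r.round(1))
v[1]-=.0007
tb=lambda h:T(*v,[bp(0,0,h)])[0]
for sg in(1,-1):
    q=tool(v[2],np.radians(20),sg)
    print(sg,*[bot.solve_ik(tb(h),q) for h in(.003,.1)],bot.solve_ik(gp(-.142,.15),tool(G[2],0,sg)),sep="\n ")
np.save("board.npy",v)
E
```

```text
w2 [ 0.5247  0.395  -0.1705] [ 1.1  0.6 -1.5  0.2  1.1 -0.4 -0.9 -0.1]
both [ 0.5249  0.3947 -0.1704] [-0.8 -0.6 -2.4  0.8 -0.6  0.1 -1.4  0.   1.3  1.  -1.2  0.6  1.2 -0.1
 -0.6  0.2]
1
 [ 0.6501  0.6379  0.1059  1.299  -0.2354  0.8515]
 [ 0.6801  0.6171  0.2726  1.4934 -0.2276  0.8812]
 [-0.2078  0.2014 -0.3011  1.0682  0.     -0.0893]
-1
 [ 0.6501  0.6379  0.1059  1.299  -0.2354 -2.2901]
 [ 0.6801  0.6171  0.2726  1.4934 -0.2276 -2.2604]
 [-0.2078  0.2014 -0.3011  1.0682  0.      3.0523]
```

Run:
```python
from place import *
bp=lambda x,y,h:(x,y*C+h*S,.0587+h*C-y*S)
v=np.load("board.npy");v[1]=.3932
tb=lambda h:T(*v,[bp(0,0,h)])[0]
q=tool(v[2],np.radians(20),1)
bot.command_gripper(.6)
bot.move_ptp(tb(.11),q)
print(bot.move_linear(tb(.003),feed=.1,max_force=10),bot.get_tcp_pos(),tb(.003))
f0=np.array(bot.get_contact_force())
bot.command_gripper(0,40)
print("w",bot.get_gripper_width(),np.array(bot.get_contact_force())-f0,bot.get_clock())
bot.move_linear(tb(.10),feed=.1)
bot.move_linear(np.array(bot.get_tcp_pos())+[0,0,.14],feed=.25)
print("w",bot.get_gripper_width(),bot.get_tcp_pos())
q2=tool(G[2],0,1)
bot.move_ptp(gp(-.142,.30),q2)
bot.move_linear(gp(-.142,.188),feed=.1,max_force=10)
snap("w3");print(bot.get_tcp_pos(),bot.get_clock(),np.array(bot.get_contact_force()))
```

```text
False [0.5256 0.3948 0.0623] [0.525  0.3942 0.0615]
w 0.11067312717798902 [-0.3102  0.8434  1.3547] 18.0417
w 0.11135524044080895 [0.5298 0.4261 0.2901]
[ 0.548  -0.0496  0.1886] 23.1417 [-0.5562  0.2585 -1.5688]
```

View pics/w3.png

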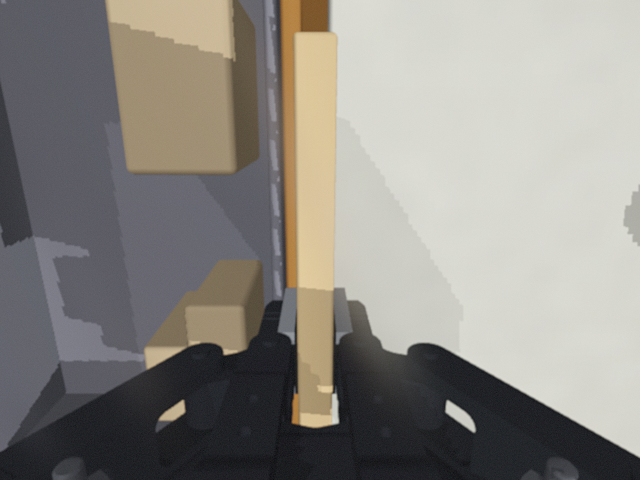

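The board is held centred between the fingers (cols 295–336). Ahead of it the groove shows between the rail's inner edge (col ~301) and the plaster edge (~330) at row 15. I'll measure both edges in tool coordinates.

Run:
```python
from place import *
d=np.load("w3.npz");f=d["f"];K,E=d["K"],d["E"]
p=np.array(bot.get_tcp_pos());yv=R.from_quat(bot.get_ee_rot()).apply([0,1,0]);print("K",K[0],"tool y",yv)
for r in(4,14,24):
    print(r,f[r-1:r+2,274:340].mean(0)[:,::-1].round(0).astype(int)[::1,0].tolist())
for r in(80,200,270): print(r,f[r-1:r+2,268:340].mean(0)[:,2].round(0).astype(int).tolist())
# board top & foot, predicted for centred board at row range
for n,y,z in(("plaster",-.136,.12),("railin",-.15,.117),("railout",-.16,.117)):
    print(n,proj([gp(y,z,x) for x in(-.09,0,.09,.12,.15)],K,E).round(1).tolist())
xv=np.array([np.cos(G[2]),np.sin(G[2]),0])
print("board top R/L far",proj([p+o*yv+.09*xv*sx+[0,0,.047] for sx in(1,-1) for o in(.005,-.005)],K,E))
```

```text
K [390.9789   0.     314.8415] tool y [ 0.1182  0.993  -0.0001]
4 [92, 80, 66, 55, 55, 71, 111, 141, 158, 172, 178, 178, 179, 180, 180, 180, 181, 181, 181, 182, 181, 181, 181, 180, 179, 167, 145, 126, 121, 125, 124, 125, 126, 125, 125, 125, 125, 124, 125, 126, 126, 126, 125, 126, 125, 126, 124, 126, 125, 125, 126, 126, 123, 118, 117, 134, 163, 184, 202, 214, 218, 217, 217, 218, 217, 217]
14 [107, 86, 71, 61, 54, 66, 102, 135, 155, 168, 177, 179, 179, 179, 179, 180, 180, 182, 182, 181, 180, 181, 179, 179, 177, 168, 147, 120, 118, 122, 123, 125, 125, 124, 125, 124, 125, 126, 124, 125, 124, 125, 126, 125, 125, 126, 124, 124, 125, 124, 124, 125, 124, 117, 115, 136, 164, 186, 203, 214, 218, 218, 217, 217, 217, 217]
24 [112, 97, 79, 62, 57, 62, 92, 127, 151, 166, 176, 178, 178, 179, 179, 179, 180, 181, 182, 182, 182, 181, 182, 180, 178, 171, 148, 121, 116, 124, 124, 124, 125, 124, 124, 124, 124, 124, 125, 124, 125, 124, 124, 124, 126, 125, 124, 125, 124, 124, 124, 124, 124, 119, 118, 139, 166, 188, 204, 214, 218, 218, 218, 217, 218, 217]
80 [115, 119, 119, 117, 116, 118, 125, 130, 121, 101
[... 684 characters left out ...]
, 92, 102, 110, 114, 114, 113, 108, 103, 95, 90, 80, 63, 53, 69, 112, 145, 164, 175, 179, 179, 179, 179, 180, 177, 166, 175, 199, 217, 225, 225, 225, 224, 224, 224, 224, 224, 224, 223, 223, 222, 222, 222, 221, 222, 221, 221, 220, 221, 222, 220, 219, 219, 219, 218, 218, 218, 218, 219, 218, 218, 217, 206, 200, 201, 201, 202, 202, 202]
plaster [[324.9, 82.5], [323.9, 253.0], [323.1, 388.4], [322.9, 427.5], [322.7, 464.1]]
railin [[297.2, 83.2], [299.3, 251.4], [301.1, 385.4], [301.6, 424.2], [302.0, 460.5]]
railout [[277.5, 83.3], [281.9, 251.4], [285.4, 385.4], [286.4, 424.2], [287.3, 460.6]]
board top R/L far [[326.9814 606.032 ]
 [298.1793 606.066 ]
 [333.3967  31.4868]
 [287.4091  31.5336]]
```

In the image the groove centre is within about 0.5 mm of the board centre, and the yaws agree to about 0.005 rad. Clearance is ±2 mm, so I'll lower with a force guard.

Run:
```python
from place import *
f0=np.array(bot.get_contact_force())
st=bot.move_linear(gp(-.1416,.142),feed=.04,max_force=10)
print(st,bot.get_tcp_pos(),np.array(bot.get_contact_force())-f0,bot.get_clock())
snap("w4")
import cv2
t=vision.snapshot("scene")["frame"][120:330,180:480]
cv2.imwrite("pics/s4.png",cv2.resize(t,None,fx=2.6,fy=2.6,interpolation=cv2.INTER_CUBIC))
```

```text
True [ 0.5473 -0.0491  0.1483] [-0.404  -0.0693  5.4729] 24.05
```

View pics/s4.png

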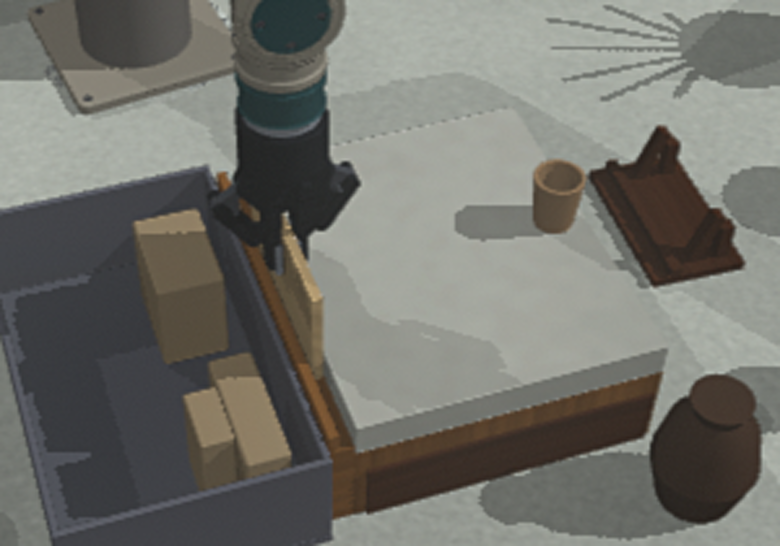

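The board (scene crop 305,300) is in the groove. The TCP stopped at z=0.1483 against an expected 0.148 at the groove bottom, with a pure vertical reaction. Releasing.

Run:
```python
from place import *
import cv2
bot.command_gripper(.4)
bot.move_linear(np.array(bot.get_tcp_pos())+[0,0,.16],feed=.15)
bot.move_linear(np.array(bot.get_tcp_pos())+[-.03,.22,.02],feed=.25)
bot.hold(.4)
v=vision.snapshot("scene")["frame"];t=vision.snapshot("top")["frame"]
cv2.imwrite("pics/s5.png",np.hstack([cv2.resize(v[120:330,90:480],(460,248),interpolation=cv2.INTER_CUBIC)[:, :],cv2.resize(t[130:360,250:560],(334,248),interpolation=cv2.INTER_CUBIC)]))
b=cv2.resize(v[170:300,230:360],(598,598),interpolation=cv2.INTER_CUBIC);cv2.imwrite("pics/s5b.png",b)
K,E=load("scene0")
for z in(.095,):
  for sx in(.09,-.09):
    print(sx,[proj([gp(-.1416+o,z+h,sx)],K,E)[0].round(1).tolist() for o in(-.005,.005) for h in(.1,)],bot.get_clock())
```

```text
0.09 [[299.9, 235.6], [304.4, 234.5]] 27.4583
-0.09 [[275.8, 181.5], [280.0, 180.6]] 27.4583
```

View pics/s5b.png

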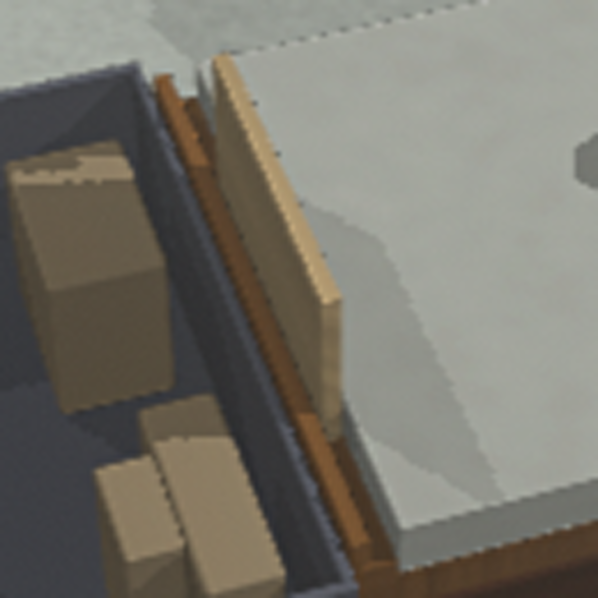

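View pics/s5.png

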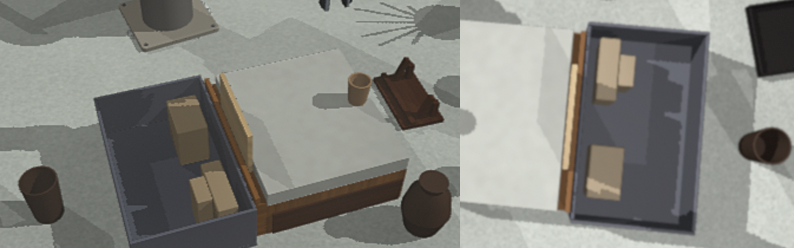

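The board's top corners sit at (300.0,235.7), (304.1,235.2) and (276.5,182.4), within 1.2 px of the prediction for an upright, fully seated board. Bricks are in the crate, and the cup and tumbler are standing. Handing in.

```bash
python3 -c "
from plant import bot
print(bot.get_clock(),bot.get_contact_force());print(bot.hand_in())"
```

```text
27.4583 [ 0.11787185  0.01176973 -0.29443205]
the job is handed in; nothing more can be done
None
```

The job is done and handed in at 27.5 s, with the gripper clear of everything and the wrist force near zero. No verdict was reported.

**What I did:** I pushed each brick with two spread fingers along the slab and over the grooved edge into the crate. Then I gripped the board at its 20° lean, straightened it above the groove rather than in it, and lowered it straight in. It bottomed at TCP z 0.1483 m, against an expected 0.148 m, and I released it there.

**Last checks:**
- **Board:** it stands upright, fully down and at mid-edge. The three top corners I read lie within about 1.2 px of the prediction.
- **Bricks:** both lie in the crate.
- **Cup and tumbler:** both look upright and in place in the final picture. I didn't re-measure either one.

**Disagreement:** the wrist camera placed the groove and the board about 2–3 mm further towards +y than the top camera. I used values between the two, then compared board and groove in one wrist view before lowering.

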